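Close up the sample-vial rack for the shaker

ROBOT

A 6-joint arm with a two-finger parallel gripper is mounted at the origin on the work surface. World frame = base frame: x ahead of the robot, y to its left, z up, the work surface at z = 0. Lengths are in mm, angles in rad, forces in N, time in s.
With the tool pointing down it reaches from about 300 to 750 mm from the base axis. Payload 8.5 kg.
Tool frame: the origin (TCP) lies where the fingers leave the gripper's body, on its centre line; the fingertips stand 64 mm ahead of it and the grasp point (between the pads) lies 45 mm ahead of it; z points along the fingers, y is the line along which they close (so a half turn about z gives the same grasp; the last joint's range is limited). The gripper opens to 88 mm and grips with 3 to 60 N. Pads are 18 mm wide; open, the fingers measure 123 mm over their backs; the gripper's body (75 mm by 187 mm) begins 45 mm behind the grasp point.
Start: joints at [-1.341, 0.381, 1.297, -0, 1.464, -0.215], TCP at [236.645, -496.468, 302.748] pointing down, gripper open.
Joint ranges: [-3.11, 3.11], [-0.89, 2.33], [0.22, 2.48], [-1.42, 4.56], [0.17, 2.85], [-2.88, 2.88]. Speed limits (rad/s): [2.39, 2.39, 3.14, 3.14, 3.14, 3.14].

INTERFACE

Orientations are given as a rotation vector (axis times angle).
In Python, from bench import * gives the robot as it stands. The module is installed in compiled form; this text tells all that it offers.
- The arm moves only by the tool step_arm, never from a script. Its argument "increments" is a list of rows, each a list of 3 entries, a list of its own where there are three numbers: the turn, a rotation vector about the tool's x, y, z scaled (see below), then the shift along the tool's x, y, z scaled (see below), then the finger opening in mm, from 0 to 88.1. In form: [[[rx, ry, rz], [dx, dy, dz], claw], ...]. A call has exactly 10 rows; each row shifts and turns the commanded pose from where the row before left it, along the tool's axes as they then stand; what a row does not reach is not made up. The controller multiplies each number of a shift by 20 mm and each number of a turn by 180 degrees. A row lasts 1/8 s, in which the tool goes at most 62.5 mm and 10.7 degrees, less where a joint would pass 70% of its speed; a pose out of reach is approached as far as the arm can. A call with a number of a shift or a turn outside -1 to 1 is refused whole. A call with a gripper value outside its range is refused whole. The fingers move at their own pace and stop on an object; "squeeze" is the grip in N (left out, the last holds). Time passes only in rows, so rows that do not move let the fingers close, or fill a call up. It gives the time, the measured TCP pose, the force, the opening and the grip force at its end, in the units of the state.
- get_obs(): the state, without advancing time (a new reading comes with each control period).
- grab_frame(name): name is "scene" or "top" or "wrist"; returns a dict with "frame" (420x560x3 uint8, red, green, blue), "range_z" (420x560 float32, mm along the optical axis (not along the pixel's ray), 0 where there is no reading), "mtx" (3x3 intrinsics, pixels), "T" (4x4, takes a point from camera to world coordinates); the wrist camera has in their place "tool_from_camera" (4x4, takes a point from camera to tool coordinates, whose origin is the TCP and whose axes are the flange's). Camera axes: x right, y down, z forward; pixel columns grow to the right and rows downward; lengths in mm; the calibration is good to about 2 mm. A picture is of the moment at which its call begins: read the wrist's pose just before it.
- close_job(): hands the job in; it is judged then, once.
Trained networks look in the newest picture that a camera, given by its name, has taken for a name from the list of things; names that differ only in an ending like _2 or _b are one class to them, and where a whole thing is asked for, a point or a joint stands for the part that bears it (a point fixed in the world has none). Each returns a list of dicts, best first, with "p" (0 to 1); they miss things now and then, are a little off and sometimes report something else, mostly with a low value. They report only what shows in the picture. A call takes as long as a camera call. They do not tell look-alikes from the thing itself.
- find_in(camera, query): "extent" ([left, top, right, bottom] in pixels, round what is visible of it).
- pinpoint(camera, query): "xy" ([column, row] in pixels: a listed point, or the origin of a listed thing).
The state is a dict: "t": time; "qpos": joint angles; "qvel": joint speeds; "joint_torque": joint torques, N m; "position": TCP position; "eef_rot": TCP orientation; "contact_force": force on the tool from outside, world axes, zero at the start; "wrist_torque": the same for the moment, N m; "gripper_width": finger opening in mm; "gripper_force": force on a finger pad.
Only numpy, scipy, OpenCV 4.12 (cv2) and the standard library are available. Lean on these libraries where they do the work, as an engineer would, in place of code of your own. Each camera call takes 0.05 s, during which the arm holds its last target. There are 200 camera calls.

TASK

Get the vial rack ready for the shaker: press both flip caps fully shut, then thread the long flat plate with the window over the rack's two pins until it lies flat on the rack, and thread the long plate with the grip bar over the same pins so that it lies flat on top of the first. Leave both plates lying free there, and do not knock or move the other things on the bench (the short plate does not fit and stays where it is).

Things in the scene. Friction and masses are not known exactly. Their poses are not given: they have to be found in the camera images.
- rack_seat (a point): Vial rack, fixed: light grey base 100 x 230 x 10 mm, two end cheeks (60 mm in x, 34 mm in y) centred at y = +85 and -85 mm, tops 70 mm above the bench. This point: midway between the cheeks, level with their tops. y runs from pin to pin, z up. Between the cheeks, at y = +30 and -30 mm, stand two clear 36 mm vials; shut caps end 3 mm below the cheek tops, open ones block the plates.
- pin_left (a point): Foot of the pin at the rack's +y end, centre of its cheek top (rack axes; 85 mm in y from the seat point). Steel pin 10 mm in diameter, 36 mm tall, the last 8 mm tapering to a 3 mm tip.
- pin_right (a point): The same for the pin at the rack's -y end.
- cap_left_seat (a point): Centre of the top of the shut cap of the +y vial, 67 mm above the bench (fixed point, rack axes). White disc cap, 40 mm in diameter, 9 mm thick, hinged 21 mm to +x and 9 mm below this point; a tab reaches 27 mm to -x. Stiff hinge: it stays where left, moves at 0.5 to 1 N at its edge, stops hard when shut. Pushing straight down at this point with closed fingertips shuts it.
- cap_right_seat (a point): The same for the vial at the rack's -y side.
- cap_left (a joint): Opening angle of the +y cap (rad): 0 shut, grows as it swings up and back towards the rack's +x side; starts between 0.5 and 1.05.
- cap_right (a joint): Opening angle of the -y cap (rad), likewise.
- spacer_center (a point): Centre of the spacer: loose flat aluminium plate 204 mm long (y), 50 mm wide (x), 10 mm thick (z), with a 26 x 100 mm window in the middle and a 13 mm through hole at y = +85 and -85 mm. Starts flat on the bench. About 0.16 kg. Fits the pins either way round; can be gripped across its width. Home, this point is 5 mm above the cheek tops.
- cover_center (a point): Centre of the cover: loose aluminium plate 204 mm long (y), 50 mm wide (x), 8 mm thick, a 13 mm through hole at y = +85 and -85 mm; on top over its middle a dark steel grip bar 70 mm long (y), 16 mm wide (x), 28 mm high. 36 mm high in all; this point is 18 mm above the underside. About 0.24 kg. Starts flat on the bench, bar up. Fits either way round. Home, this point is 28 mm above the cheek tops.
- strap: Bystander: short aluminium plate 130 x 50 x 8 mm with two holes only 90 mm apart; it does not fit the pins. Origin: centre of its underside.
- beaker: Bystander: glass beaker, 68 mm wide, 85 mm high. Origin: centre of its underside.
- jar: Bystander: amber jar, 64 mm wide, 75 mm high. Origin: centre of its underside.
- wash_bottle: Bystander: white bottle, 68 mm wide, 170 mm high. Origin: centre of its underside.
- spatula: Bystander: spatula 180 mm long, lying flat.
- tip_box: Bystander: pipette-tip box 88 x 123 x 62 mm. Origin: centre of its underside.
- weight: Bystander: steel cylinder weight 44 mm wide, 50 mm high. Origin: centre of its underside.
There are look-alikes about, which are no part of the job. Of the things that look like the part that bears cover_center, the smaller one is meant. Leave any blue or brown look-alike of the part that bears spacer_center alone.

How it is judged:
By the outcome, as a careful person would: the job done as asked, in the order asked, and still so for the second after the job is handed in, with the robot touching nothing.
It also fails if it takes over 72 s, if anything falls off the work surface, if the arm or the gripper's body presses on something with over 40 N, if the wrist force passes 120 N, or if a joint passes its speed limit or range.

## Working session

There is one attempt and no reset: what is moved stays moved. The work goes in short steps, Python scripts to look and compute and a tool call to move; the robot and the scene stay as the last step left them, time stands still between calls to the robot, and variables do not carry over. Pictures are saved under pics/ and viewed, at most 10 in all, crops included, and the job is handed in when it is done.

Besides the shell and the picture viewer there is one more tool, called in YAML: its name, and indented under it one key for each argument. step_arm: Moves the arm, as the interface text tells. Shifts and turns lie within -1 to 1; 1 stands for 20 mm of shift or 180 degrees of turn. Its arguments: {"type":"object","properties":{"increments":{"type":"array","items":{"type":"array"}},"squeeze":{"type":"number"}},"required":["increments"]}

```bash
mkdir -p pics; cat > h.py <<'E'
from bench import *
import numpy as np, cv2
from scipy.spatial.transform import Rotation as R
def world(f,px,z=None):
    T=f["T"];K=f["mtx"];u,v=px
    r=np.linalg.inv(K)@[u,v,1]
    if z is None:
        w=f["range_z"][max(0,int(round(v))-1):int(round(v))+2,max(0,int(round(u))-1):int(round(u))+2];w=w[w>0]
        d=np.median(w) if len(w) else 0
        p=r*d
        return T[:3,:3]@p+T[:3,3]
    d=T[:3,:3]@r; o=T[:3,3]
    return o+d*(z-o[2])/d[2]
def wristT(f,o):
    T=np.eye(4);T[:3,:3]=R.from_rotvec(o["eef_rot"]).as_matrix();T[:3,3]=o["position"]
    f["T"]=T@f["tool_from_camera"];return f
def save(n,f): cv2.imwrite(f"pics/{n}.png",f["frame"][:,:,::-1])
E
python3 - <<'E'
from h import *
o=get_obs();print({k:np.round(v,3) for k,v in o.items()})
print(R.from_rotvec(o["eef_rot"]).as_matrix().round(3))
F={}
for c in("scene","top"):
    f=grab_frame(c);F[c]=f;save(c+"0",f);np.savez(f"{c}0.npz",**f)
    for q in("rack_seat","pin_left","pin_right","cap_left_seat","cap_right_seat","spacer_center","cover_center","strap","beaker","jar","wash_bottle","spatula","tip_box","weight"):
        for d in pinpoint(c,q)[:3]:
            if d["p"]>.2: print(c,q,round(d["p"],2),np.round(d["xy"],1),world(f,d["xy"]).round(0))
E
python3 -c "
import cv2,numpy as np
a=cv2.imread('pics/scene0.png');b=cv2.imread('pics/top0.png')
"
```

```text
{'t': np.float64(0.0), 'qpos': array([-1.341,  0.381,  1.298, -0.   ,  1.464, -0.215]), 'qvel': array([-0.001,  0.   ,  0.001,  0.   , -0.002, -0.   ]), 'joint_torque': array([ 0.0000e+00, -4.3792e+01, -2.2455e+01,  7.1000e-02,  3.5000e-02,
       -0.0000e+00]), 'position': array([ 236.617, -496.287,  302.157]), 'eef_rot': array([-3.063, -0.693,  0.   ]), 'contact_force': array([-0.758, -0.033,  0.799]), 'wrist_torque': array([ 0.038,  0.049, -0.043]), 'gripper_force': np.float64(0.0), 'gripper_width': np.float64(88.182)}
[[ 0.903  0.43  -0.   ]
 [ 0.43  -0.903  0.001]
 [ 0.    -0.001 -1.   ]]
scene rack_seat 0.57 [287.4 222.6] [559.  -0.  80.]
scene rack_seat 0.33 [221.6 296.6] [ 521. -321.   35.]
scene pin_left 0.91 [299.8 206.5] [554.  96.  69.]
scene pin_right 0.93 [277.4 239.1] [564. -72.  71.]
scene pin_right 0.71 [371.1 154.6] [637. 567.  13.]
scene cap_left_seat 0.96 [293.6 219.2] [570.  22.  82.]
scene cap_right_seat 0.97 [283.3 230.5] [563. -34.  75.]
scene spacer_center 0.93 [314.1 183.4] [510. 298.   1.]
scene spacer_center 0.79 [338.1 128.3] [435. 677.   7.]
scene spacer
[... 1141 characters left out ...]
t 0.74 [306.3 195.5] [563. -18.  81.]
top cap_right_seat 0.57 [271.6 148. ] [723.  99.  79.]
top spacer_center 0.82 [211.5 217.4] [497. 302.   1.]
top spacer_center 0.59 [173.6 283.6] [272. 417.   1.]
top spacer_center 0.51 [284.8 196.9] [561.  52.  60.]
top cover_center 0.96 [391.9 213. ] [ 518. -310.   35.]
top strap 0.66 [264.6 260.6] [353. 116.   9.]
top strap 0.23 [338.6 151.2] [ 718. -126.   75.]
top beaker 0.64 [271.1 147. ] [751. 103.   8.]
top jar 0.88 [340.  150.6] [ 720. -131.   76.]
top wash_bottle 0.79 [124.4 175.9] [613. 572.  99.]
top spatula 0.68 [342.5 256.9] [ 370. -147.    2.]
top tip_box 0.67 [468.  241.7] [ 423. -547.   62.]
top weight 0.5 [378. 154.] [ 719. -265.   49.]
```

View pics/top0.png

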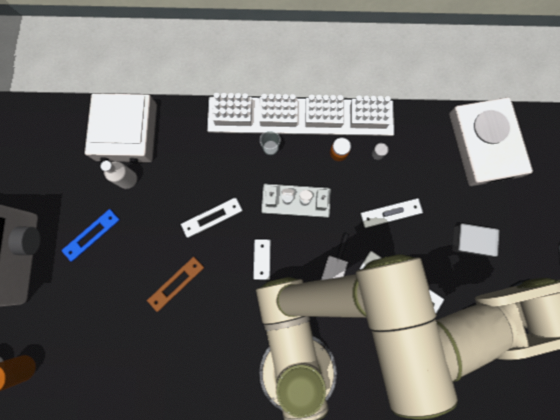

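View pics/scene0.png

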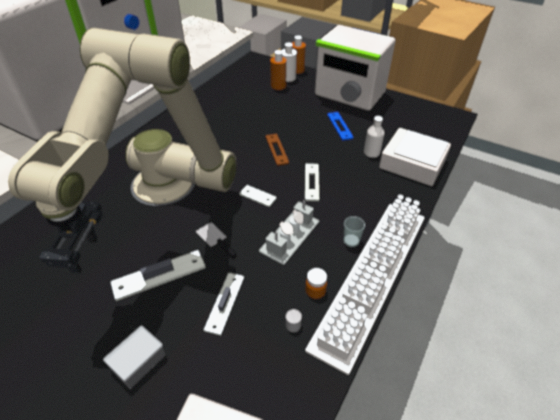

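Candidates:
- **Spacer:** silver plate with window at top (211,217). The blue one (90,235) and brown one (176,284) are decoys, and the strap is at (262,260).
- **Cover:** plate with bar at top (392,212) / scene (225,298), or the larger-looking one at scene (157,272), partly under the arm. I want the smaller.

Next I measure their sizes and poses.

```bash
cat >> h.py <<'E'
def cloud(f):
    K=f["mtx"];d=f["range_z"];v,u=np.mgrid[:d.shape[0],:d.shape[1]]
    P=np.stack([(u-K[0,2])/K[0,0]*d,(v-K[1,2])/K[1,1]*d,d],-1)@f["T"][:3,:3].T+f["T"][:3,3]
    P[d<=0]=np.nan;return P
def plate(f,c,r,z,thr=90,sat=None):
    """rect of bright blob near world c, pixels projected on plane z"""
    g=f["frame"].min(2)>thr
    g=g.astype(np.uint8)
    n,l=cv2.connectedComponents(g)
    v,u=np.nonzero(g);W=np.array([world(f,p,z) for p in zip(u,v)])
    m=np.hypot(*(W[:,:2]-c).T)<r
    lab=np.bincount(l[v[m],u[m]]).argmax()
    k=l[v,u]==lab
    (a,b),(w,h),t=cv2.minAreaRect(W[k,:2].astype(np.float32))
    if w<h: w,h,t=h,w,t+90
    t=(t+90)%180-90
    return np.round([a,b,w,h,t],1)
E
python3 - <<'E'
from h import *
t=dict(np.load("top0.npz"));s=dict(np.load("scene0.npz"))
print("spacer",plate(t,[503,302],40,10),plate(s,[503,302],40,10))
print("cover",plate(t,[520,-315],40,8),plate(s,[520,-320],40,8))
print("bigcover",plate(s,[300,-350],60,8))
P=cloud(t);m=(abs(P[...,2]-70)<4)&(abs(P[...,0]-560)<70)&(abs(P[...,1]-15)<130)
Q=P[m]
for sg in(1,-1):
    q=Q[(sg*(Q[:,1]-15)>55)];print("cheek",len(q),q.mean(0),cv2.minAreaRect(q[:,:2].astype(np.float32)))
f=grab_frame("wrist");print(f["tool_from_camera"].round(3),f["mtx"])
c=s["frame"][200:350,90:330,::-1];cv2.imwrite("pics/crop1.png",cv2.resize(c,None,fx=3,fy=3,interpolation=cv2.INTER_CUBIC))
E
```

```text
spacer [497.3 302.  209.3  56.1 -61.8] [498.2 297.6 220.1  57.8 -63.1]
cover [ 524.1 -315.7  211.    55.9  -74.9] [ 525.5 -317.3  213.3   57.7  -74.5]
bigcover [ 285.8 -341.   289.1   83.1   57. ]
cheek 147 [564.76215862  99.40681121  70.28299949] ((565.675048828125, 99.8276138305664), (34.017879486083984, 61.61360168457031), 87.19082641601562)
cheek 147 [556.86850533 -69.92003255  70.54263784] ((557.45556640625, -70.55543518066406), (33.247493743896484, 61.12602233886719), 89.04741668701172)
[[-0.0000e+00 -9.4900e-01 -3.1600e-01  8.2385e+01]
 [ 1.0000e+00 -0.0000e+00  1.0000e-03 -5.6000e-02]
 [-1.0000e-03 -3.1600e-01  9.4900e-01 -8.1645e+01]
 [ 0.0000e+00  0.0000e+00  0.0000e+00  1.0000e+00]] [[359.9814124    0.         278.66479136]
 [  0.         359.9814124  204.63199136]
 [  0.           0.           1.        ]]
```

View pics/crop1.png

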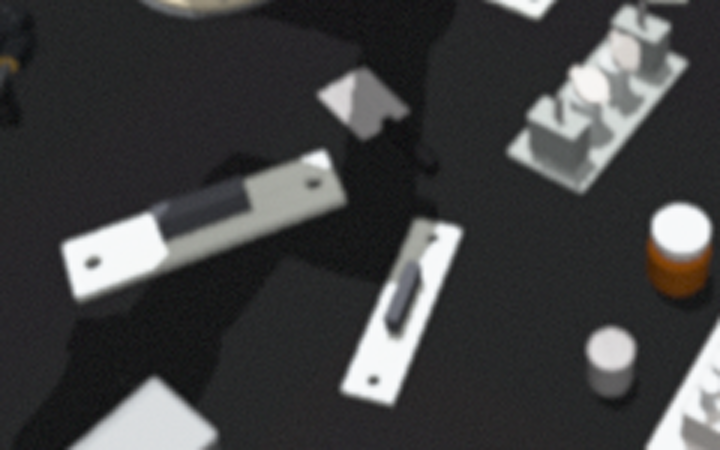

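The crop shows the true cover at crop (400,310), a 204x50 plate. The oversized one at crop (205,225) is a decoy. Moving toward the rack with the fingers closing.

step_arm:
  increments:
    - [[0, 0, -0.0572], [1, -0.5, 0], 0]
    - [[0, 0, -0.0572], [1, -0.3, 0], 0]
    - [[0, 0, -0.0572], [1, -0.1, 0], 0]
    - [[0, 0, -0.0572], [1, 0.1, 0], 0]
    - [[0, 0, -0.0572], [1, 0.3, 0], 0]
    - [[0, 0, -0.0572], [1, 0.5, 0], 0]
    - [[0, 0, 0], [1, 0.7, 0], 0]
    - [[0, 0, 0], [1, 0.7, 0], 0]
    - [[0, 0, 0], [1, 0.7, 0], 0]
    - [[0, 0, 0], [1, 0.7, 0], 0]
  squeeze: 20

```text
t: 2.8
position: [376.2, -319.9, 302.8]
eef_rot: [2.274, 2.168, 0.0]
contact_force: [-0.4, 0.2, 0.1]
gripper_width: 0.3
gripper_force: 0.0
```

step_arm:
  increments:
    - [[0, 0, 0], [1, 0.7, 0], 0]
    - [[0, 0, 0], [1, 0.7, 0], 0]
    - [[0, 0, 0], [1, 0.7, 0], 0]
    - [[0, 0, 0], [1, 0.7, 0], 0]
    - [[0, 0, 0], [1, 0.7, 0], 0]
    - [[0, 0, 0], [1, 0.7, 0], 0]
    - [[0, 0, 0], [1, 0.7, 0], 0]
    - [[0, 0, 0], [1, 0.7, 0], 0]
    - [[0, 0, 0], [1, 0.7, 0], 0]
    - [[0, 0, 0], [0, 0, 0], 0]

```text
t: 4.05
position: [510.6, -145.8, 302.7]
eef_rot: [-2.272, -2.17, -0.0]
contact_force: [-0.2, -0.5, -0.6]
gripper_width: 0.5
gripper_force: 0.0
```

step_arm:
  increments:
    - [[0, 0, 0], [0.93, 0.24, 0], 0]
    - [[0, 0, 0], [0.93, 0.24, 0], 0]
    - [[0, 0, 0], [0.93, 0.24, 0], 0]
    - [[0, 0, 0], [0.93, 0.24, 0], 0]
    - [[0, 0, 0], [0.93, 0.24, 0], 0]
    - [[0, 0, 0], [0.93, 0.24, 0], 0]
    - [[0, 0, 0], [0.93, 0.24, 0], 0]
    - [[0, 0, 0], [0.93, 0.24, 0], 0]
    - [[0, 0, 0], [0.93, 0.24, 0], 0]
    - [[0, 0, 0], [0, 0, 0], 0]

```text
t: 5.3
position: [561.6, 19.7, 302.6]
eef_rot: [-2.272, -2.17, 0.0]
contact_force: [0.7, -0.5, 0.7]
gripper_width: 0.5
gripper_force: 0.0
```

```bash
cat >> h.py <<'E'
def look(n=None):
    o=get_obs();f=wristT(grab_frame("wrist"),o)
    if n: save(n,f);np.savez(n+".npz",**f)
    return o,f
def cheeks(P,c,r=4):
    m=(abs(P[...,2]-70)<r)&(abs(P[...,0]-c[0])<60)&(abs(P[...,1]-c[1])<125);Q=P[m];out=[]
    for sg in(1,-1):
        q=Q[(sg*(Q[:,1]-c[1])>58)];a=cv2.minAreaRect(q[:,:2].astype(np.float32));out.append(np.array(a[0]));print("cheek",len(q),q[:,2].mean().round(1),a)
    d=out[0]-out[1];c=(out[0]+out[1])/2
    print("centre",c,"len",np.hypot(*d),"yaw",np.degrees(np.arctan2(d[1],d[0])));return c,out
def go(o,p,yaw=None):
    M=R.from_rotvec(o["eef_rot"]).as_matrix();y=np.degrees(np.arctan2(M[1,0],M[0,0]))
    print("at",np.round(o["position"],1),"yaw",y.round(2),"shift tool units",(M.T@(np.array(p)-o["position"])/20).round(3),"turn units",None if yaw is None else round(-(yaw-y)/180,4))
E
python3 - <<'E'
from h import *
o,f=look("w1")
for q in("pin_left","pin_right","cap_left_seat","cap_right_seat","rack_seat"):
    for d in pinpoint("wrist",q)[:1]: print(q,d["p"],np.round(d["xy"]),world(f,d["xy"],67 if "cap" in q else 70).round(1))
c,_=cheeks(cloud(f),[561,15])
go(o,[559.7,-15.3,200],87.3)
E
```

```text
pin_left 0.86 [278.  92.] [564.6  95.9  70. ]
pin_right 0.25 [280. 153.] [564.1  44.8  70. ]
cap_left_seat 0.88 [280. 153.] [563.8  44.   67. ]
cap_right_seat 0.6 [278. 221.] [559.  -19.9  67. ]
rack_seat 0.6 [278. 191.] [561.  10.  70.]
cheek 2946 69.6 ((565.9892578125, 97.9390869140625), (33.48818588256836, 60.101009368896484), 87.41832733154297)
cheek 164 68.6 ((557.84423828125, -58.428592681884766), (9.586847305297852, 59.30712127685547), 86.0754623413086)
centre [561.91674805  19.75524712] len 156.57966842915866 yaw 87.01822102331776
at [561.6  19.7 302.6] yaw 87.36 shift tool units [-1.751 -0.013  5.131] turn units 0.0004
```

View pics/w1.png

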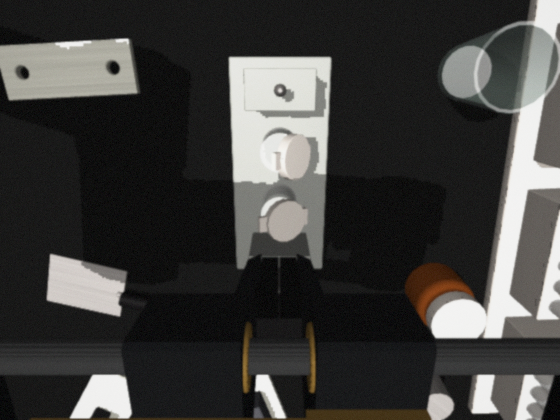

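Both caps are open towards +x, at (293,156) and (285,220), and the left pin is at (280,91). Going to the left cap first.

step_arm:
  increments:
    - [[0, 0, 0], [0.6, 0.03, 0.9], 0]
    - [[0, 0, 0], [0.6, 0.03, 0.9], 0]
    - [[0, 0, 0], [0, 0, 0.9], 0]
    - [[0, 0, 0], [0, 0, 0.9], 0]
    - [[0, 0, 0], [0, 0, 0.9], 0]
    - [[0, 0, 0], [0, 0, 0.9], 0]
    - [[0, 0, 0], [0, 0, 0.9], 0]
    - [[0, 0, 0], [0, 0, 0.5], 0]
    - [[0, 0, 0], [0, 0, 0.5], 0]
    - [[0, 0, 0], [0, 0, 0.5], 0]

```text
t: 6.85
position: [561.4, 42.6, 147.9]
eef_rot: [-2.271, -2.166, 0.006]
contact_force: [0.5, 0.2, -0.6]
gripper_width: 0.4
gripper_force: 0.2
```

step_arm:
  increments:
    - [[0, 0, 0], [0, 0, 0.3], 0]
    - [[0, 0, 0], [0, 0, 0.2], 0]
    - [[0, 0, 0], [0, 0, 0.1], 0]
    - [[0, 0, 0], [0, 0, 0.1], 0]
    - [[0, 0, 0], [0, 0, 0.05], 0]
    - [[0, 0, 0], [0, 0, 0.05], 0]
    - [[0, 0, 0], [0, 0, 0], 0]
    - [[0, 0, 0], [0, 0, 0], 0]
    - [[0, 0, 0], [0, 0, 0], 0]
    - [[0, 0, 0], [0, 0, 0], 0]

```text
t: 8.1
position: [563.7, 42.4, 131.4]
eef_rot: [2.274, 2.167, 0.0]
contact_force: [-3.5, -0.4, 4.9]
gripper_width: 0.2
gripper_force: 3.0
```

step_arm:
  increments:
    - [[0, 0, 0], [0, 0, 0.04], 0]
    - [[0, 0, 0], [0, 0, 0.04], 0]
    - [[0, 0, 0], [0, 0, 0.03], 0]
    - [[0, 0, 0], [0, 0, 0], 0]
    - [[0, 0, 0], [0, 0, 0], 0]
    - [[0, 0, 0], [0, 0, 0], 0]
    - [[0, 0, 0], [0, 0, 0], 0]
    - [[0, 0, 0], [0, 0, 0], 0]
    - [[0, 0, 0], [0, 0, 0], 0]
    - [[0, 0, 0], [0, 0, 0], 0]

```text
t: 9.35
position: [563.6, 42.4, 131.1]
eef_rot: [2.272, 2.167, 0.002]
contact_force: [-9.2, 0.3, 23.5]
gripper_width: 0.4
gripper_force: 11.8
```

step_arm:
  increments:
    - [[0, 0, 0], [0, 0, -0.6], 0]
    - [[0, 0, 0], [0, 0, -1], 0]
    - [[0, 0, 0], [0, 0, -1], 0]
    - [[0, 0, 0], [-0.6, 0, 0], 0]
    - [[0, 0, 0], [-0.8, 0, 0], 0]
    - [[0, 0, 0], [-0.8, 0, 0], 0]
    - [[0, 0, 0], [-0.8, 0, 0], 0]
    - [[0, 0, 0], [0, 0, 0.6], 0]
    - [[0, 0, 0], [0, 0, 0.6], 0]
    - [[0, 0, 0], [0, 0, 0.5], 0]

```text
t: 10.6
position: [560.6, -17.1, 145.3]
eef_rot: [-2.272, -2.168, 0.001]
contact_force: [-0.9, -0.1, 1.6]
gripper_width: 0.4
gripper_force: 0.3
```

step_arm:
  increments:
    - [[0, 0, 0], [0, 0, 0.4], 0]
    - [[0, 0, 0], [0, 0, 0.2], 0]
    - [[0, 0, 0], [0, 0, 0.1], 0]
    - [[0, 0, 0], [0, 0, 0.1], 0]
    - [[0, 0, 0], [0, 0, 0.05], 0]
    - [[0, 0, 0], [0, 0, 0.05], 0]
    - [[0, 0, 0], [0, 0, 0], 0]
    - [[0, 0, 0], [0, 0, 0], 0]
    - [[0, 0, 0], [0, 0, 0], 0]
    - [[0, 0, 0], [0, 0, 0], 0]

```text
t: 11.85
position: [560.8, -17.5, 131.1]
eef_rot: [2.272, 2.167, 0.002]
contact_force: [-8.1, 2.3, 22.4]
gripper_width: 0.5
gripper_force: 11.3
```

step_arm:
  increments:
    - [[0, 0, 0], [0, 0, -0.8], 0]
    - [[0, 0, 0], [0, 0, -1], 0]
    - [[0, 0, 0], [0, 0, -1], 50]
    - [[0, 0, 0], [1, 0, -1], 88]
    - [[0, 0, 0], [1, 0, -1], 88]
    - [[0, 0, 0], [1, 0, -1], 88]
    - [[0, 0, 0], [1, 0, -1], 88]
    - [[0, 0, 0], [1, 0, 0], 88]
    - [[0, 0, 0], [1, 0, 0], 88]
    - [[0, 0, 0], [0, 0, 0], 88]

```text
t: 13.1
position: [566.3, 103.5, 263.6]
eef_rot: [-2.271, -2.169, 0.002]
contact_force: [0.5, 0.1, -0.1]
gripper_width: 78.1
gripper_force: 0.0
```

```bash
python3 - <<'E'
from h import *
o,f=look("w2");P=cloud(f)
for c in([562,43.5],[560,-17]):
    m=np.hypot(P[...,0]-c[0],P[...,1]-c[1])<15;z=P[m][:,2];print("cap z",len(z),np.nanpercentile(z,[5,50,95]).round(1))
    m=np.hypot(P[...,0]-c[0],P[...,1]-c[1])<30;print(np.nanmax(P[m][:,2]))
cheeks(P,[562,14])
for q in("pin_left","pin_right"):
    for d in pinpoint("wrist",q)[:1]: print(q,d["p"],np.round(d["xy"]),world(f,d["xy"],70).round(1))
go(o,[498,301,230],118)
E
```

```text
cap z 864 [65.8 66.8 67.9]
68.93439915484998
cap z 721 [66.  67.  67.9]
68.61439117434111
cheek 2813 69.7 ((565.94970703125, 98.07801818847656), (34.45481491088867, 59.96569061279297), 87.11519622802734)
cheek 457 70.0 ((557.43310546875, -82.76335144042969), (12.131911277770996, 58.943904876708984), 87.9482421875)
centre [561.69140625   7.65733337] len 181.04180034299557 yaw 87.30368633620675
pin_left 0.94 [280. 200.] [566.6  97.5  70. ]
pin_right 0.71 [277. 202.] [564.4  96.2  70. ]
at [566.3 103.5 263.6] yaw 87.36 shift tool units [ 9.708 -3.863  1.684] turn units -0.1702
```

View pics/w2.png

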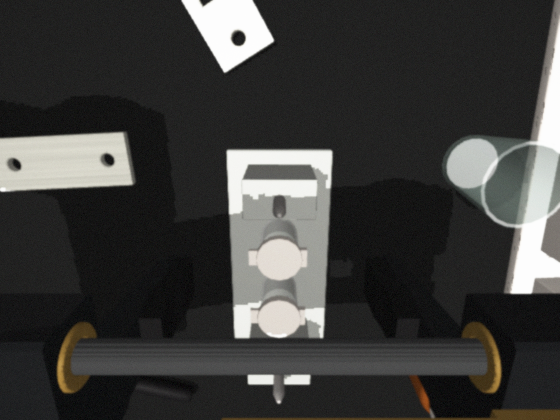

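Both caps are shut (discs at (279,257) and (279,317), tops at z 67). On to the spacer.

step_arm:
  increments:
    - [[0, 0, 0], [1, -0.55, 0.1], 88]
    - [[0, 0, 0], [1, -0.55, 0.1], 88]
    - [[0, 0, 0], [1, -0.55, 0.1], 88]
    - [[0, 0, 0], [1, -0.55, 0.1], 88]
    - [[0, 0, 0], [1, -0.55, 0.1], 88]
    - [[0, 0, 0], [1, -0.55, 0.1], 88]
    - [[0, 0, -0.0567], [1, -0.3, 0.1], 88]
    - [[0, 0, -0.0567], [1, 0.3, 0.1], 88]
    - [[0, 0, -0.0567], [1, 0.3, 0.1], 88]
    - [[0, 0, 0], [0, 0, 0], 88]

```text
t: 14.5
position: [503.2, 288.7, 246.3]
eef_rot: [-1.619, -2.692, 0.001]
contact_force: [-0.6, -0.5, -0.1]
gripper_width: 87.9
gripper_force: 0.0
```

```bash
cat >> h.py <<'E'
def holes(f,c,yaw,z,n=13,rh=85,th=90):
    """dark hole centres near the expected places, on plane z"""
    u=np.array([np.cos(np.radians(yaw)),np.sin(np.radians(yaw))]);out=[]
    g=f["frame"].min(2)
    for s in(1,-1):
        e=np.array(c)+s*rh*u
        v0,u0=np.mgrid[:420,:560];M=np.linalg.inv(f["T"]);q=M[:3,:3]@[*e,z]+M[:3,3];q=f["mtx"]@q/q[2]
        x,y=int(q[0]),int(q[1]);r=22
        sub=g[max(0,y-r):y+r,max(0,x-r):x+r];
        k=(sub<th).astype(np.uint8);N,l,st,ce=cv2.connectedComponentsWithStats(k)
        best=None
        for i in range(1,N):
            if 40<st[i,4]<900 and st[i,0]>0 and st[i,1]>0 and st[i,0]+st[i,2]<sub.shape[1] and st[i,1]+st[i,3]<sub.shape[0]:
                if best is None or st[i,4]>st[best,4]: best=i
        if best is None: print("no hole",e,x,y);out.append(None);continue
        p=ce[best]+[max(0,x-r),max(0,y-r)];w=world(f,p,z)[:2];print("hole",p.round(1),"area",st[best,4],w.round(1));out.append(w)
    if all(w is not None for w in out):
        d=out[0]-out[1];print("centre",(out[0]+out[1])/2,"dist",np.hypot(*d),"yaw",np.degrees(np.arctan2(d[1],d[0])))
    return out
E
python3 - <<'E'
from h import *
o,f=look("w3")
p=plate(f,[498,301],40,10);print(p);
holes(f,p[:2],p[4]+180,8)
go(o,[p[0],p[1],66],p[4]+180)
E
```

```text
[497.2 300.6 204.6  52.2 -62.3]
hole [279.8  64.2] area 155 [457.9 375.8]
hole [278.9 249.6] area 75 [536.5 226.1]
centre [497.23210174 300.93179627] dist 169.08026318115458 yaw 117.69401585787654
at [503.2 288.7 246.3] yaw 117.94 shift tool units [0.666 0.02  9.013] turn units 0.0013
```

View pics/w3.png

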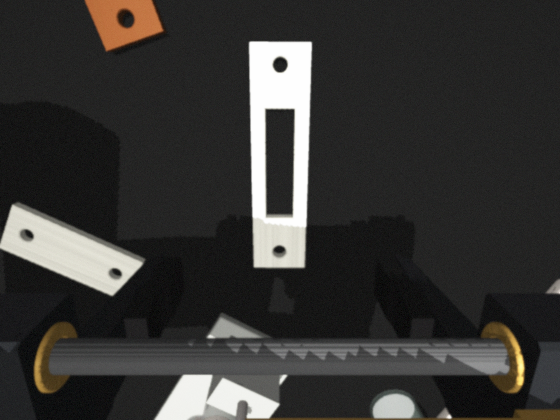

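The spacer is in view at (280,155), with holes at (280,64) and (279,250) 169 mm apart. Descending to grip it.

step_arm:
  increments:
    - [[0, 0, 0.0013], [0.3, 0.02, 1], 88]
    - [[0, 0, 0], [0.35, 0, 1], 88]
    - [[0, 0, 0], [0, 0, 1], 88]
    - [[0, 0, 0], [0, 0, 1], 88]
    - [[0, 0, 0], [0, 0, 1], 88]
    - [[0, 0, 0], [0, 0, 1], 88]
    - [[0, 0, 0], [0, 0, 1], 88]
    - [[0, 0, 0], [0, 0, 1], 88]
    - [[0, 0, 0], [0, 0, 0.6], 88]
    - [[0, 0, 0], [0, 0, 0.35], 88]

```text
t: 15.8
position: [498.6, 298.4, 67.3]
eef_rot: [1.629, 2.686, -0.0]
contact_force: [-0.8, -0.1, -0.4]
gripper_width: 87.9
gripper_force: 0.0
```

step_arm:
  increments:
    - [[0, 0, 0], [0, 0, 0], 70]
    - [[0, 0, 0], [0, 0, 0], 45]
    - [[0, 0, 0], [0, 0, 0], 40]
    - [[0, 0, 0], [0, 0, 0], 40]
    - [[0, 0, 0], [0, 0, 0], 40]
    - [[0, 0, 0], [0, 0, 0], 40]
    - [[0, 0, 0], [0, 0, 0], 40]
    - [[0, 0, 0], [0, 0, 0], 40]
    - [[0, 0, 0], [0, 0, -0.25], 40]
    - [[0, 0, 0], [0, 0, -0.5], 40]
  squeeze: 30

```text
t: 17.05
position: [498.3, 298.6, 82.4]
eef_rot: [-1.626, -2.687, 0.002]
contact_force: [-1.0, 0.2, -1.5]
gripper_width: 49.5
gripper_force: 30.0
```

step_arm:
  increments:
    - [[0, 0, 0], [0, 0, -1], 40]
    - [[0, 0, 0], [0, 0, -1], 40]
    - [[0, 0, 0.0567], [-0.5, 0, -1], 40]
    - [[0, 0, 0.0567], [-0.7, 0, -1], 40]
    - [[0, 0, 0.0567], [-0.9, 0, -1], 40]
    - [[0, 0, 0], [-1, 0.4, -1], 40]
    - [[0, 0, 0], [-1, 0.4, -0.6], 40]
    - [[0, 0, 0], [-1, 0.4, -0.4], 40]
    - [[0, 0, 0], [-1, 0.4, 0], 40]
    - [[0, 0, 0], [-0.6, 0.2, 0], 40]

```text
t: 18.3
position: [541.0, 164.1, 222.9]
eef_rot: [2.279, 2.162, 0.0]
contact_force: [0.6, -0.1, -1.5]
gripper_width: 49.3
gripper_force: 30.0
```

```bash
python3 - <<'E'
from h import *
o=get_obs();go(o,[561.8,10.7,220],87.3);print(o["gripper_width"])
E
```

```text
at [541.  164.1 222.9] yaw 86.98 shift tool units [-7.603  1.442  0.144] turn units -0.0018
49.33103617098082
```

step_arm:
  increments:
    - [[0, 0, -0.0018], [-0.8, 0.2, 0], 40]
    - [[0, 0, 0], [-1, 0.2, 0], 40]
    - [[0, 0, 0], [-1, 0.2, 0], 40]
    - [[0, 0, 0], [-1, 0.2, 0], 40]
    - [[0, 0, 0], [-1, 0.2, 0.14], 40]
    - [[0, 0, 0], [-1, 0.2, 0], 40]
    - [[0, 0, 0], [-1, 0.2, 0], 40]
    - [[0, 0, 0], [-0.8, 0.04, 0], 40]
    - [[0, 0, 0], [0, 0, 0], 40]
    - [[0, 0, 0], [0, 0, 0], 40]

```text
t: 19.55
position: [562.4, 12.1, 219.8]
eef_rot: [-2.272, -2.17, -0.0]
contact_force: [0.2, 0.1, -1.5]
gripper_width: 49.4
gripper_force: 30.0
```

```bash
python3 - <<'E'
from h import *
o,f=look("w4");zt=o["position"][2]-57.3
u=np.array([.047,.999]);c=o["position"][:2]+2.4*u
print("exp",c,zt);holes(f,c,87.3,zt-1,th=110)
P=cloud(f);m=np.hypot(*(P[...,:2]-c).transpose(2,0,1))<110
m&=abs(P[...,2]-zt)<4;q=P[m];print(len(q),q[:,2].mean(),cv2.minAreaRect(q[:,:2].astype(np.float32)))
go(o,[561.8,10.7,220],87.3)
a=f["frame"][20:340,120:440,::-1];b=grab_frame("top")["frame"][160:230,240:350,::-1]
cv2.imwrite("pics/c4.png",np.hstack([cv2.resize(a,(500,500)),cv2.resize(b,(300,500))]))
E
```

```text
exp [562.55446543  14.49218896] 162.4815089753448
hole [278.5  77.8] area 244 [566.4  96.6]
no hole [558.55041712 -70.41345041] 278 422
33355 161.6316971199523 ((563.120361328125, 24.560272216796875), (183.6918487548828, 77.85572814941406), 87.2869873046875)
at [562.4  12.1 219.8] yaw 87.36 shift tool units [-0.071 -0.029 -0.011] turn units 0.0004
```

View pics/c4.png

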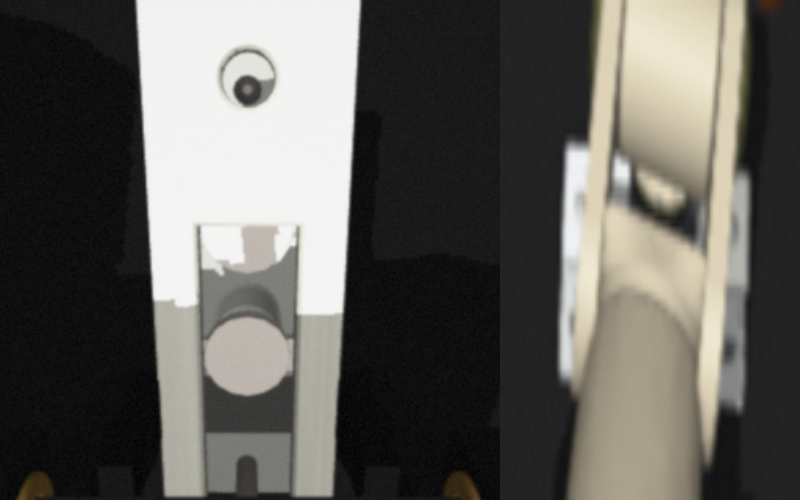

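```bash
python3 - <<'E'
from h import *
f=dict(np.load("w4.npz"));g=f["frame"].min(2).astype(int)
print(g[48:96:2,268:290:2])
print(g[300:340:2,270:290:2])
for r in(62,66,70,74): print("hole",r,world(f,(278.6,r),162).round(1),"tip",r+8,world(f,(278.6,r+8),106).round(1))
for r in(306,309,312,315): print("Rtip",r,world(f,(278,r),106).round(1))
E
```

```text
[[242 240 238 231 226 216 220 230 236 240 241]
 [236 217 190 184 178 177 177 184 197 214 231]
 [187 153 131 120 101 107 108 104 122 167 198]
 [163 109 121 185 200 206 202 192 143  96 147]
 [113 185 215 223 224 223 222 224 221 199 143]
 [194 222 223 225 223 224 223 223 223 220 217]
 [225 224 220 225 222 223 222 222 220 221 223]
 [222 223 225 223 223 223 223 224 224 224 221]
 [222 225 224 223 221 222 224 224 219 221 221]
 [226 225 224 223 223 219 223 220 222 221 220]
 [222 226 221 180 146 127 151 197 217 222 225]
 [226 221 163  76  63  66  67  78 156 208 211]
 [225 172  70  67  70  73  65  64  69 113 132]
 [218 114  54  63  84 102  84  70  63  79 123]
 [204  76  55  67 112 127 118  75  62  66 121]
 [202  72  55  64 111 126 109  72  61  64 118]
 [213 103  50  53  66  91  74  59  57  75 120]
 [220 162  56  49  50  54  57  54  57  97 127]
 [212 213 134  54  49  48  53  56  85 118 130]
 [210 206 202 157  74  61  71  94 121 154 207]
 [228 220 212 191 155 143 151 171 205 228 233]
 [242 238 231 229 230 227 228 229 234 239 241]
 [242 242 242 241 241 239 240 241 242 243 242]
 [243 244 243 242 2
[... 525 characters left out ...]
58  58  76 115 116]
 [110  54  52  56  56  58  55  75 116 115]
 [106  53  52  54  59  55  53  74 115 119]
 [104  55  54  56  54  58  58  72 115 114]
 [ 94  56  51  55  55  58  55  74 116 116]
 [ 99  54  54  56  59  59  56  70 117 115]
 [ 84  54  57  52  55  57  54  63 103 104]
 [ 40  48  53  54  59  58  55  48  29  31]
 [ 26  34  30  31  30  32  31  31  25  26]]
hole 62 [566.7 102.  162. ] tip 70 [566.7 101.3 106. ]
hole 66 [566.6 100.7 162. ] tip 74 [566.6  99.4 106. ]
hole 70 [566.6  99.3 162. ] tip 78 [566.5  97.5 106. ]
hole 74 [566.5  97.9 162. ] tip 82 [566.4  95.5 106. ]
Rtip 306 [559.9 -38.3 106. ]
Rtip 309 [559.7 -40.5 106. ]
Rtip 312 [559.6 -42.7 106. ]
Rtip 315 [559.5 -44.9 106. ]
```

The left pin tip, seen through the hole at image (278,77), sits 1.2 mm off the hole centre along y. Correcting that and descending.

step_arm:
  increments:
    - [[0, 0, 0], [-0.06, 0, 0.3], 40]
    - [[0, 0, 0], [0, 0, 0.6], 40]
    - [[0, 0, 0], [0, 0, 0.6], 40]
    - [[0, 0, 0], [0, 0, 0.4], 40]
    - [[0, 0, 0], [0, 0, 0.3], 40]
    - [[0, 0, 0], [0, 0, 0.3], 40]
    - [[0, 0, 0], [0, 0, 0.2], 40]
    - [[0, 0, 0], [0, 0, 0.2], 40]
    - [[0, 0, 0], [0, 0, 0.1], 40]
    - [[0, 0, 0], [0, 0, 0], 40]

```text
t: 20.9
position: [562.5, 10.5, 159.7]
eef_rot: [-2.272, -2.169, 0.0]
contact_force: [0.1, 0.1, -2.1]
gripper_width: 49.4
gripper_force: 30.0
```

step_arm:
  increments:
    - [[0, 0, 0], [0, 0, 0.2], 40]
    - [[0, 0, 0], [0, 0, 0.2], 40]
    - [[0, 0, 0], [0, 0, 0.2], 40]
    - [[0, 0, 0], [0, 0, 0.2], 40]
    - [[0, 0, 0], [0, 0, 0.1], 40]
    - [[0, 0, 0], [0, 0, 0.05], 40]
    - [[0, 0, 0], [0, 0, 0], 40]
    - [[0, 0, 0], [0, 0, 0], 40]
    - [[0, 0, 0], [0, 0, 0], 40]
    - [[0, 0, 0], [0, 0, 0], 40]

```text
t: 22.15
position: [562.5, 10.6, 140.8]
eef_rot: [2.272, 2.17, 0.0]
contact_force: [-0.5, -1.0, -2.0]
gripper_width: 49.3
gripper_force: 30.0
```

step_arm:
  increments:
    - [[0, 0, 0], [0, 0, 0.07], 40]
    - [[0, 0, 0], [0, 0, 0.05], 40]
    - [[0, 0, 0], [0, 0, 0.04], 40]
    - [[0, 0, 0], [0, 0, 0], 40]
    - [[0, 0, 0], [0, 0, 0], 40]
    - [[0, 0, 0], [0, 0, 0], 56]
    - [[0, 0, 0], [0, 0, 0], 70]
    - [[0, 0, 0], [0, 0, 0], 80]
    - [[0, 0, 0], [0, 0, 0], 88]
    - [[0, 0, 0], [0, 0, 0], 88]

```text
t: 23.4
position: [562.5, 10.5, 137.5]
eef_rot: [-2.272, -2.169, -0.0]
contact_force: [-0.5, -1.2, 0.5]
gripper_width: 88.0
gripper_force: 0.0
```

step_arm:
  increments:
    - [[0, 0, 0], [0, 0, -0.4], 88]
    - [[0, 0, 0], [0, 0, -1], 88]
    - [[0, 0, 0], [0, 0, -1], 88]
    - [[0, 0, 0], [0, 0, -1], 88]
    - [[0, 0, 0], [0, 0, -1], 88]
    - [[0, 0, 0], [0, 0, -1], 88]
    - [[0, 0, 0], [0, 0, -1], 88]
    - [[0, 0, 0], [-1, 0, 0], 88]
    - [[0, 0, 0], [-1, 0, 0], 88]
    - [[0, 0, 0], [-1, 0, 0], 88]

```text
t: 24.65
position: [559.4, -51.3, 264.7]
eef_rot: [-2.272, -2.168, 0.001]
contact_force: [0.7, 0.6, -0.5]
gripper_width: 88.0
gripper_force: 0.0
```

```bash
python3 - <<'E'
from h import *
o,f=look("w5");P=cloud(f)
for y in(-30,0,30,60,80,110):
    for dx in(-19,19):
        m=np.hypot(P[...,0]-562-dx-(y-13)*.047,P[...,1]-y)<4;z=P[m][:,2];print(y,dx,len(z),np.nanmedian(z).round(1) if len(z) else None)
go(o,[524.8,-316.5,245],105.2)
E
```

```text
-30 -19 428 281.9
-30 19 791 281.8
0 -19 99 79.8
0 19 105 79.5
30 -19 107 79.7
30 19 108 79.7
60 -19 116 79.5
60 19 121 79.8
80 -19 131 79.7
80 19 117 79.5
110 -19 0 None
110 19 0 None
at [559.4 -51.3 264.7] yaw 87.3 shift tool units [-13.328  -1.101   0.983] turn units -0.0994
```

The spacer lies flat, with its top at z 79.7. Going to the cover.

step_arm:
  increments:
    - [[0, 0, 0], [-1, -0.1, 0], 88]
    - [[0, 0, 0], [-1, -0.1, 0], 88]
    - [[0, 0, 0], [-1, -0.1, 0], 88]
    - [[0, 0, 0], [-1, -0.1, 0], 88]
    - [[0, 0, 0], [-1, -0.1, 0], 88]
    - [[0, 0, 0], [-1, -0.1, 0], 88]
    - [[0, 0, 0], [-1, -0.1, 0], 88]
    - [[0, 0, 0], [-1, -0.1, 0], 88]
    - [[0, 0, 0], [-1, -0.1, 0], 88]
    - [[0, 0, 0], [-1, -0.1, 0], 88]

```text
t: 25.95
position: [530.3, -249.6, 265.6]
eef_rot: [2.272, 2.169, 0.0]
contact_force: [0.0, 0.2, -0.2]
gripper_width: 88.0
gripper_force: 0.0
```

step_arm:
  increments:
    - [[0, 0, 0], [-1, -0.1, 0.5], 88]
    - [[0, 0, 0], [-1, -0.1, 0.5], 88]
    - [[0, 0, -0.05], [-1, 0, 0], 88]
    - [[0, 0, -0.0494], [-0.3, 0, 0], 88]
    - [[0, 0, 0], [0, 0, 0], 88]
    - [[0, 0, 0], [0, 0, 0], 88]
    - [[0, 0, 0], [0, 0, 0], 88]
    - [[0, 0, 0], [0, 0, 0], 88]
    - [[0, 0, 0], [0, 0, 0], 88]
    - [[0, 0, 0], [0, 0, 0], 88]

```text
t: 27.2
position: [524.4, -313.9, 245.6]
eef_rot: [1.907, 2.496, -0.0]
contact_force: [-0.1, 0.1, 0.1]
gripper_width: 88.2
gripper_force: 0.0
```

```bash
python3 - <<'E'
from h import *
o,f=look("w6")
p=plate(f,[524.8,-316],60,8);print(p)
holes(f,p[:2],p[4]+180,7)
P=cloud(f);m=(np.hypot(*(P[...,:2]-p[:2]).transpose(2,0,1))<55)&(abs(P[...,2]-36)<4);q=P[m];print("bar",len(q),q.mean(0),cv2.minAreaRect(q[:,:2].astype(np.float32)))
go(o,[p[0],p[1],80],p[4]+180)
E
```

```text
[ 524.7 -316.8  205.2   50.7  -74.7]
hole [277.9  83.8] area 190 [ 502.1 -234.3]
hole [278.4 264. ] area 104 [ 547.  -397.8]
centre [ 524.56153389 -316.01058019] dist 169.55344004419453 yaw 105.36389473061782
bar 1501 [ 524.11903202 -314.67940673   35.56002769] ((524.2142333984375, -315.6517333984375), (15.782600402832031, 68.92543029785156), 15.464221000671387)
at [ 524.4 -313.9  245.6] yaw 105.23 shift tool units [-0.142 -0.023  8.279] turn units -0.0004
```

View pics/w6.png

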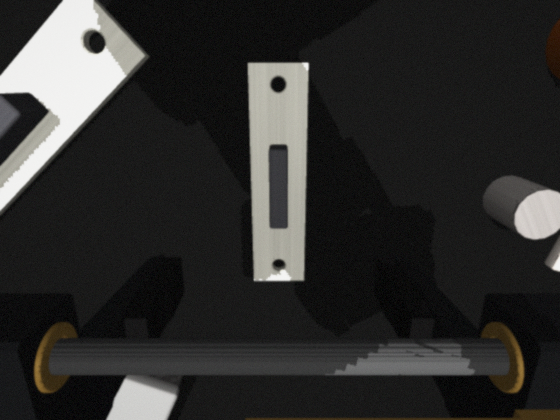

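The cover is at (279,172) with the bar in its middle and holes at (278,84) and (278,264). The decoy to its upper left is clear of the descent.

step_arm:
  increments:
    - [[0, 0, -0.0005], [-0.12, 0, 1], 70]
    - [[0, 0, 0], [0, 0, 1], 60]
    - [[0, 0, 0], [0, 0, 1], 60]
    - [[0, 0, 0], [0, 0, 1], 60]
    - [[0, 0, 0], [0, 0, 1], 60]
    - [[0, 0, 0], [0, 0, 1], 60]
    - [[0, 0, 0], [0, 0, 1], 60]
    - [[0, 0, 0], [0, 0, 0.8], 60]
    - [[0, 0, 0], [0, 0, 0.4], 60]
    - [[0, 0, 0], [0, 0, 0.18], 60]

```text
t: 28.5
position: [525.1, -316.4, 77.8]
eef_rot: [1.905, 2.498, 0.0]
contact_force: [-0.6, 0.1, 0.6]
gripper_width: 59.8
gripper_force: 0.0
```

step_arm:
  increments:
    - [[0, 0, 0], [0, 0, 0], 30]
    - [[0, 0, 0], [0, 0, 0], 10]
    - [[0, 0, 0], [0, 0, 0], 5]
    - [[0, 0, 0], [0, 0, 0], 5]
    - [[0, 0, 0], [0, 0, 0], 5]
    - [[0, 0, 0], [0, 0, 0], 5]
    - [[0, 0, 0], [0, 0, 0], 5]
    - [[0, 0, 0], [0, 0, 0], 5]
    - [[0, 0, 0], [0, 0, -0.25], 5]
    - [[0, 0, 0], [0, 0, -0.5], 5]
  squeeze: 35

```text
t: 29.75
position: [524.9, -316.2, 93.0]
eef_rot: [-1.905, -2.497, -0.0]
contact_force: [0.3, -0.8, -1.6]
gripper_width: 15.7
gripper_force: 35.0
```

```bash
python3 - <<'E'
from h import *
o=get_obs();go(o,[562.5,10.5,235],87.3)
E
```

```text
at [ 524.9 -316.2   93. ] yaw 105.33 shift tool units [15.261  6.129 -7.09 ] turn units 0.1002
```

step_arm:
  increments:
    - [[0, 0, 0], [0, 0, -1], 5]
    - [[0, 0, 0], [0, 0, -1], 5]
    - [[0, 0, 0.05], [0, 0, -1], 5]
    - [[0, 0, 0.0502], [0.6, 0, -1], 5]
    - [[0, 0, 0], [1, 0.1, -1], 5]
    - [[0, 0, 0], [1, 0.1, -1], 5]
    - [[0, 0, 0], [1, 0.1, -1], 5]
    - [[0, 0, 0], [1, 0.1, 0], 5]
    - [[0, 0, 0], [1, 0.1, 0], 5]
    - [[0, 0, 0], [1, 0.1, 0], 5]

```text
t: 31.0
position: [541.3, -183.5, 232.1]
eef_rot: [-2.271, -2.168, 0.001]
contact_force: [0.4, 0.7, -1.9]
gripper_width: 15.7
gripper_force: 35.0
```

step_arm:
  increments:
    - [[0, 0, 0], [1, 0.1, 0], 5]
    - [[0, 0, 0], [1, 0.1, 0], 5]
    - [[0, 0, 0], [1, 0.1, 0], 5]
    - [[0, 0, 0], [1, 0.1, 0], 5]
    - [[0, 0, 0], [1, 0.1, 0], 5]
    - [[0, 0, 0], [1, 0, 0], 5]
    - [[0, 0, 0], [1, 0, 0], 5]
    - [[0, 0, 0], [0.9, 0, 0], 5]
    - [[0, 0, 0], [0.7, 0, 0], 5]
    - [[0, 0, 0], [0, 0, 0], 5]

```text
t: 32.25
position: [559.5, -12.9, 233.0]
eef_rot: [2.272, 2.17, 0.0]
contact_force: [-0.7, 0.1, -2.3]
gripper_width: 15.6
gripper_force: 35.0
```

```bash
python3 - <<'E'
from h import *
o=get_obs();go(o,[562.6,12.9,235],87.3)
E
```

```text
at [559.5 -12.9 233. ] yaw 87.37 shift tool units [ 1.294  0.098 -0.101] turn units 0.0004
```

step_arm:
  increments:
    - [[0, 0, 0.0004], [0.6, 0.1, 0], 5]
    - [[0, 0, 0], [0.5, 0, 0], 5]
    - [[0, 0, 0], [0.19, 0, 0], 5]
    - [[0, 0, 0], [0, 0, 0.5], 5]
    - [[0, 0, 0], [0, 0, 0.5], 5]
    - [[0, 0, 0], [0, 0, 0.4], 5]
    - [[0, 0, 0], [0, 0, 0.2], 5]
    - [[0, 0, 0], [0, 0, 0], 5]
    - [[0, 0, 0], [0, 0, 0], 5]
    - [[0, 0, 0], [0, 0, 0], 5]

```text
t: 33.5
position: [562.8, 11.9, 201.3]
eef_rot: [2.274, 2.167, 0.001]
contact_force: [0.5, -0.6, -1.3]
gripper_width: 15.9
gripper_force: 35.0
```

```bash
python3 - <<'E'
from h import *
o,f=look("w7");go(o,[562.6,12.9,235],87.3);zt=o["position"][2]-69.8
M=np.linalg.inv(f["T"])
def pr(p):
    q=M[:3,:3]@p+M[:3,3];q=f["mtx"]@q/q[2];return q[:2].round(1)
print(zt,"pin tip exp",pr([566.5,98,106]),"hole exp",pr([*(o["position"][:2]+85*np.array([.047,.999])),zt]))
x,y=pr([566.5,98,110]).astype(int)
c=f["frame"][max(0,y-45):y+45,x-60:x+60,::-1];print(max(0,y-45),x-60)
cv2.imwrite("pics/c7.png",cv2.resize(c,None,fx=6,fy=6,interpolation=cv2.INTER_CUBIC))
E
```

```text
at [562.8  11.9 201.3] yaw 87.23 shift tool units [ 0.048 -0.009 -1.687] turn units -0.0004
131.46055233709114 pin tip exp [277.3  75.7] hole exp [277.9  77.3]
30 217
```

View pics/c7.png

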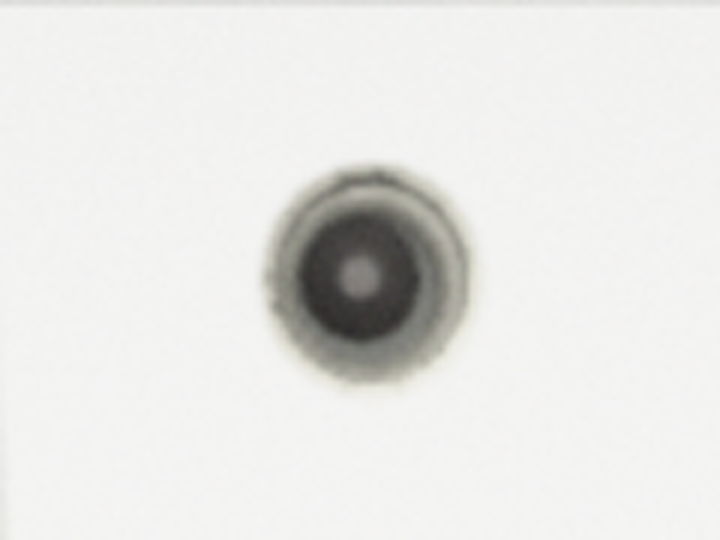

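The pin tip (277,76) is inside the hole (278.5,75), about 0.7 mm off in x. Nudging it over and descending.

step_arm:
  increments:
    - [[0, 0, 0], [0, -0.035, 0.1], 5]
    - [[0, 0, 0], [0, 0, 0.2], 5]
    - [[0, 0, 0], [0, 0, 0.25], 5]
    - [[0, 0, 0], [0, 0, 0.25], 5]
    - [[0, 0, 0], [0, 0, 0.2], 5]
    - [[0, 0, 0], [0, 0, 0.2], 5]
    - [[0, 0, 0], [0, 0, 0.15], 5]
    - [[0, 0, 0], [0, 0, 0.1], 5]
    - [[0, 0, 0], [0, 0, 0], 5]
    - [[0, 0, 0], [0, 0, 0], 5]

```text
t: 34.8
position: [562.0, 12.0, 172.1]
eef_rot: [2.274, 2.167, 0.0]
contact_force: [0.2, -0.3, -0.5]
gripper_width: 15.7
gripper_force: 35.0
```

step_arm:
  increments:
    - [[0, 0, 0], [0, 0, 0.15], 5]
    - [[0, 0, 0], [0, 0, 0.15], 5]
    - [[0, 0, 0], [0, 0, 0.1], 5]
    - [[0, 0, 0], [0, 0, 0.1], 5]
    - [[0, 0, 0], [0, 0, 0.05], 5]
    - [[0, 0, 0], [0, 0, 0.03], 5]
    - [[0, 0, 0], [0, 0, 0], 5]
    - [[0, 0, 0], [0, 0, 0], 5]
    - [[0, 0, 0], [0, 0, 0], 5]
    - [[0, 0, 0], [0, 0, 0], 5]

```text
t: 36.05
position: [562.0, 12.0, 160.4]
eef_rot: [2.275, 2.167, 0.0]
contact_force: [-0.6, -0.3, -1.0]
gripper_width: 15.6
gripper_force: 35.0
```

step_arm:
  increments:
    - [[0, 0, 0], [0, 0, 0.05], 5]
    - [[0, 0, 0], [0, 0, 0.04], 5]
    - [[0, 0, 0], [0, 0, 0.03], 5]
    - [[0, 0, 0], [0, 0, 0.01], 5]
    - [[0, 0, 0], [0, 0, 0], 5]
    - [[0, 0, 0], [0, 0, 0], 5]
    - [[0, 0, 0], [0, 0, 0], 25]
    - [[0, 0, 0], [0, 0, 0], 40]
    - [[0, 0, 0], [0, 0, 0], 60]
    - [[0, 0, 0], [0, 0, 0], 60]

```text
t: 37.3
position: [562.0, 12.0, 157.7]
eef_rot: [-2.275, -2.167, -0.0]
contact_force: [-0.2, 0.1, -1.3]
gripper_width: 53.1
gripper_force: 0.0
```

step_arm:
  increments:
    - [[0, 0, 0], [0, 0, -0.3], 60]
    - [[0, 0, 0], [0, 0, -0.7], 60]
    - [[0, 0, 0], [0, 0, -1], 60]
    - [[0, 0, 0], [0, 0, -1], 60]
    - [[0, 0, 0], [0, 0, -1], 60]
    - [[0, 0, 0], [0, 0, -1], 60]
    - [[0, 0, 0], [0, 0, -1], 60]
    - [[0, 0, 0], [0, 0, 0], 60]
    - [[0, 0, 0], [0, 0, 0], 60]
    - [[0, 0, 0], [0, 0, 0], 60]

```text
t: 38.55
position: [561.8, 12.0, 277.0]
eef_rot: [-2.274, -2.166, 0.001]
contact_force: [-0.2, 0.7, 0.0]
gripper_width: 60.0
gripper_force: 0.0
```

```bash
python3 - <<'E'
from h import *
o,f=look("w8");P=cloud(f)
for y in(-70,-40,-15,13,40,60,80,110):
    for dx in(-19,0,19):
        m=np.hypot(P[...,0]-562-dx-(y-13)*.047,P[...,1]-y)<4;z=P[m][:,2];print(y,dx,len(z),np.nanmedian(z).round(1) if len(z) else None)
E
```

```text
-70 -19 59 87.9
-70 0 156 98.7
-70 19 59 87.9
-40 -19 69 87.7
-40 0 65 87.9
-40 19 67 87.8
-15 -19 72 87.7
-15 0 85 115.8
-15 19 75 87.8
13 -19 78 87.6
13 0 94 115.7
13 19 78 87.8
40 -19 998 292.6
40 0 828 292.1
40 19 577 291.6
60 -19 91 87.6
60 0 92 87.8
60 19 93 87.6
80 -19 101 87.8
80 0 99 87.6
80 19 98 87.6
110 -19 108 87.5
110 0 109 87.5
110 19 105 87.6
```

View pics/w8.png

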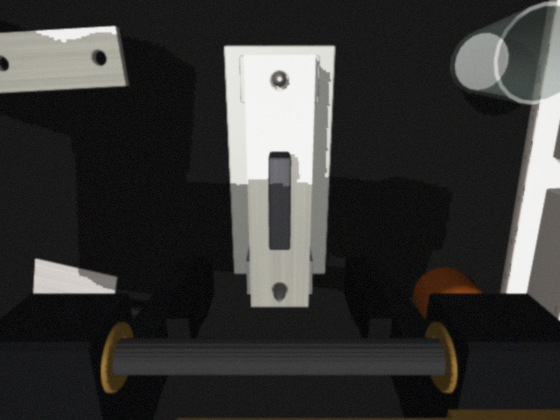

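The cover lies flat at z 87.7 with pins through both holes at (280,79) and (280,291). The bystanders in view are undisturbed.

```bash
python3 -c "
from bench import *
print(close_job())"
```

```text
the job is handed in; nothing more can be done
None
```

The job is handed in at about 39 s: both caps are shut, and the spacer and then the cover lie flat and free on the rack's pins, with no contact with the bench's other things seen.

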